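# Post the dead battery through the spring flap of the classroom collection box

### The job

The red block battery is dead: take it to the battery collection box on the desk, push the yellow spring flap down with it, and keep hold until the whole battery is inside, below the lid, with the fingers keeping the flap open. Then let it drop and withdraw so that the flap springs fully shut; leave the blue battery and the ink bottle where they stand.

Things in the scene. Friction and masses are not known exactly. Their poses are not given: they have to be found in the camera images.
- red_battery_center (a point): The dead battery: an upright rectangular block, red with a black foot (lowest 12 mm) and two small steel studs on its red top. 26 mm (its x) by 17 mm (its y) by 46 mm tall (studs 2.5 mm more), about 46 g, standing free on the desk at any yaw. The point is its centre, 23 mm above its underside; z up along its height.
- mouth (a point): Centre of the mouth in the lid of the white and grey collection box, level with the lid's top, 130 mm above the desk. Box fixed, 130 (x) x 190 (y) x 130 mm, centred under the point, z up, yaw within 25 degrees; inside empty, 118 mm deep below the lid (6 mm thick). Mouth 64 (x) x 152 mm (y), filled by a yellow flap 60 mm long, hinged (two steel leaves) at its +x edge; its free -x edge swings down into the box.
- flap (a joint): Flap angle in rad: 0 shut and level, growing as it is pushed down, stop at 1.45. A spring shuts it (0.033 Nm net when shut; 1 to 2 N at the middle moves it) and carries a battery laid on it, so it must be pushed down. A battery let go while the fingers still hold the flap down, 35 mm or more below the lid, falls past it to the box floor.
- blue_battery_center (a point): A good battery, a bystander: same shape and size as the dead one but blue with a black foot. The point is its centre, 23 mm above its underside.
- ink_center (a point): A bystander: squat round ink bottle of clear glass with a black cap, 52 mm across, 48 mm tall. The point is on its axis, 24 mm above its underside.

How it is judged (in metres and radians):
On the way, in this order (a step that is already met when the one before it is completed fails the run):
1. the red battery is held in the gripper, raised above the box's lid (height (world z) of red_battery_center above 0.14 m and contact force between the fingers and red_battery above 0.5 N), for 0.1 s.
2. the flap is held open while the red battery, still in the gripper, is inside the mouth with its top at the lid's level or lower (8 mm of slack) (z of red_battery_center in the frame of mouth below -0.015 m and x of red_battery_center in the frame of mouth between -0.032 and 0.032 m and y of red_battery_center in the frame of mouth between -0.076 and 0.076 m and contact force between the fingers and red_battery above 0.5 N and value of joint flap above 0.4 rad), for 0.1 s.
At the end, for the whole second after the job is handed in: The red battery lies at rest inside the box, its centre at least 60 mm below the lid; the flap is shut to within 0.09 rad (5 degrees); the blue battery and the ink bottle are within 20 mm of where they stood (z of red_battery_center in the frame of mouth below -0.06 m and x of red_battery_center in the frame of mouth between -0.065 and 0.065 m and y of red_battery_center in the frame of mouth between -0.095 and 0.095 m and linear speed of red_battery below 0.03 m/s and value of joint flap below 0.09 rad and distance of each of blue_battery_center, ink_center from where it was at the start of the episode below 0.02 m); the robot touches nothing.
It fails at once if the blue battery or the ink bottle is moved by more than 20 mm (distance of any of blue_battery_center, ink_center from where it was at the start of the episode above 0.02 m).
It also fails if it takes over 42 s, if anything falls off the work surface, if the arm or the gripper's body presses on something with over 40 N, if the wrist force passes 120 N, or if a joint passes its speed limit or range.

### The arm

A 6-joint arm with a two-finger parallel gripper is mounted at the origin on the work surface. World frame = base frame: x ahead of the robot, y to its left, z up, the work surface at z = 0. Lengths are in mm, angles in rad, forces in N, time in s.
With the tool pointing down it reaches from about 300 to 775 mm from the base axis. Payload 14.6 kg.
Tool frame: the origin (TCP) lies on the centre line of the jaws, within the pads' length; the fingertips stand 19 mm ahead of it and the grasp point (between the pads) is the TCP (bot.tip_reach is the distance from the TCP to the fingertips, in mm); y points along the fingers, x is the direction in which the jaws open and shut, and the axes are right-handed (so a half turn about y gives the same grasp; the last joint's range is limited). The gripper opens to 85 mm and grips with 20 to 120 N. Pads are 22 mm wide; open, the fingers measure 114 mm over their backs; the gripper's body (76 mm by 85 mm) begins 54 mm behind the grasp point. The pads swing forward as they close: fully open they stand 13 mm farther back than shut.
Start: joints at [1.157, 0.3, 1.521, -0, 1.321, -0.067], TCP at [186.937, 517.247, 250.281] pointing down, gripper open.
Joint ranges: [-3.03, 3.03], [-0.79, 2.21], [0.23, 2.52], [-1.04, 4.18], [0, 3.07], [-2.55, 2.55]. Speed limits (rad/s): [2.22, 2.22, 2.57, 3.14, 3.14, 3.14].

### API

Orientations are given as a unit quaternion [w, x, y, z].
In Python, from rig import bot gives the robot as it stands. Calls block until the motion is done:
- bot.move_to(position, orientation): joint-space move of the TCP to a pose.
- bot.servo_line(position, attitude=None, speed=150, until_force=None): straight line of the TCP; attitude=None keeps the orientation; speed is the mean speed in mm/s. With until_force (N) it stops when the force on the tool has changed by that much, and returns True; else False.
- bot.move_joints(angles): joint-space move.
- bot.move_gripper(opening, grip_force=None): finger opening in mm; grip_force is the grip in N (None keeps the last); returns when the fingers have stopped.
- bot.dwell(seconds).
- bot.ik(position, orientation): joint angles nearest the present ones, or None.
- bot.read_state(): the state.
- bot.read_camera(name): name is "side" or "top" or "wrist"; returns a dict with "image" (400x640x3 uint8, blue, green, red), "depth" (400x640 float32, mm along the optical axis (not along the pixel's ray), 0 where there is no reading), "fovy" (degrees; the focal length in pixels is half the picture's height over the tangent of half this angle, whatever the lens; pixels are square), "cx", "cy" (the principal point, pixels), "eye" and "attitude" of the camera in the world; the wrist camera has in their place "mount" (4x4, takes a point from camera to tool coordinates, whose origin is the TCP and whose axes are the tool frame's). Camera axes: x right, y down, z forward; pixel columns grow to the right and rows downward; lengths in mm; the calibration is good to about 2 mm. The wrist camera is an equidistant fisheye: a pixel r from the principal point sees the ray r / f radians off the axis. A picture is of the moment at which its call begins: read the wrist's pose just before it.
A pose or a line that the arm cannot do raises bot.MotionError and nothing moves.
- bot.finish_job(): hands the job in, once; it reports no verdict.
The state is a dict: "clock": time; "joint_positions": joint angles; "qvel": joint speeds; "effort": joint torques, N m; "ee_pos": TCP position; "tool_rot": TCP orientation; "ft_force": force on the tool from outside, world axes, zero at the start; "moment": the same for the moment, N m; "grip_width": finger opening in mm.
Only numpy, scipy, OpenCV 4.12 (cv2) and the standard library are available. Lean on these libraries where they do the work, as an engineer would, in place of code of your own. Each camera call takes 0.05 s, during which the arm holds its last target. There are 200 camera calls.

## Working session

There is one attempt and no reset: what is moved stays moved. The work goes in short steps, each a Python script; the robot and the scene stay as the last script left them, time stands still between calls to the robot, and variables do not carry over. Pictures are saved under pics/ and viewed, about 8 in all and at most 12, crops included, and the job is handed in when it is done.

```bash
ls; mkdir -p pics; python3 - <<'E'
from rig import bot
import cv2,numpy as np,pickle
d={}
for n in("side","top"):
    c=bot.read_camera(n);d[n]=c;cv2.imwrite(f"pics/{n}0.png",c["image"])
    print(n,{k:c[k] for k in c if k not in("image","depth")})
pickle.dump(d,open("d0.pkl","wb"))
print(bot.read_state())
E
```

```text
pics
side {'fovy': 54.547084697498285, 'cx': 320.61254949150066, 'cy': 200.36131099150413, 'eye': array([ 381.82610844, -412.69637885,  627.79887784]), 'attitude': array([-0.32831798,  0.93102394, -0.15018995,  0.05333584])}
top {'fovy': 55.242155532204634, 'cx': 313.05812725271664, 'cy': 196.30014765266958, 'eye': array([480.11532845, -11.95619439, 805.99118596]), 'attitude': array([ 0.02765653, -0.70347057,  0.70972545, -0.02557463])}
{'clock': 0.1, 'joint_positions': array([ 1.15737727e+00,  3.00381533e-01,  1.52151912e+00, -3.46433916e-05,
        1.32071337e+00, -6.65689481e-02]), 'qvel': array([-7.55619580e-04, -2.54253039e-03, -2.60609489e-03, -5.60053007e-04,
        1.70469688e-03,  1.75880482e-05]), 'effort': array([-1.03434573e-03, -5.44380212e+01, -3.62373197e+01, -7.54274424e-05,
        2.96820610e-03,  3.54082033e-05]), 'ee_pos': array([186.88114855, 517.07057577, 249.79665073]), 'tool_rot': array([-0.57857898,  0.57897393,  0.40592112, -0.40652625]), 'ft_force': array([-0.31109821, -0.3221928 , -0.2209001 ]), 'moment': array([-0.0434678 , -0.0243045 ,  0.00993212]), 'grip_width': 85.6637008845707}
```

View pics/top0.png

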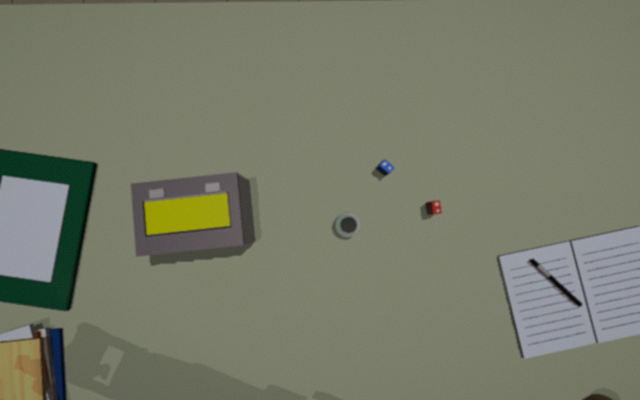

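View pics/side0.png

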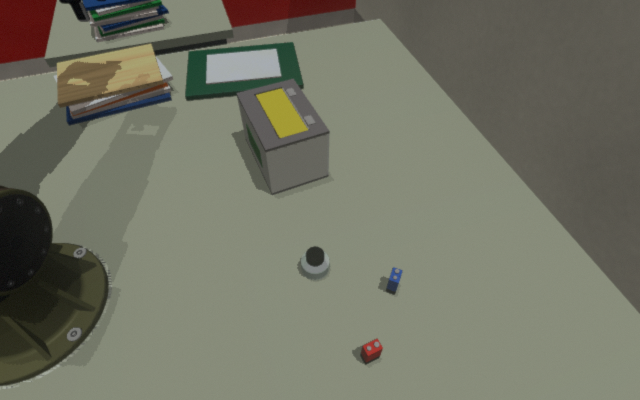

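The top view shows the yellow flap at (187,214) with its hinge leaves on the upper (+x) side, the ink at (347,225), the blue battery at (386,167) and the red one at (434,208). The side view agrees.

```bash
cat > h.py <<'E'
import cv2,numpy as np,pickle
from scipy.spatial.transform import Rotation as R
def rot(q): return R.from_quat(np.roll(q,-1))
def quat(r): return np.roll(r.as_quat(),1)
def rays(c,px,fish=False):
    f=200/np.tan(np.radians(c["fovy"])/2); p=(np.atleast_2d(px)-[c["cx"],c["cy"]])/f
    if fish:
        t=np.linalg.norm(p,axis=1,keepdims=True); s=np.sinc(t/np.pi)
        return np.hstack([p*s,np.cos(t)])
    return np.hstack([p,np.ones((len(p),1))])
def plane(c,px,z,pose=None):
    """pixels -> world points on height z; pose=(tcp,quat) for the wrist camera"""
    if pose is None: e,d=c["eye"],rot(c["attitude"]).apply(rays(c,px))
    else:
        T=rot(pose[1]).as_matrix(); M=c["mount"]
        e=pose[0]+T@M[:3,3]; d=rays(c,px,True)@(T@M[:3,:3]).T
    return e+d*((z-e[2])/d[:,2])[:,None]
def mask(im,col):
    h=cv2.cvtColor(im,cv2.COLOR_BGR2HSV)
    lo={"red":(0,120,60),"yellow":(20,150,80),"blue":(100,120,50)}[col]; hi={"red":8,"yellow":40,"blue":130}[col]
    m=cv2.inRange(h,lo,(hi,255,255))
    if col=="red": m|=cv2.inRange(h,(172,120,60),(180,255,255))
    return m
def blobs(im,col,n=1,amin=10):
    cs=cv2.findContours(mask(im,col),cv2.RETR_EXTERNAL,cv2.CHAIN_APPROX_NONE)[0]
    cs=[c[:,0].astype(float) for c in cs if cv2.contourArea(c)>amin]
    return sorted(cs,key=lambda c:-len(c))[:n]
def rect(pts):
    (x,y),(w,h),a=cv2.minAreaRect(pts[:,:2].astype(np.float32))
    if h>w: w,h,a=h,w,a+90
    return np.array([x,y]),w,h,(a+90)%180-90  # angle of long side, deg
def down(jaw):  # tool pointing down, jaw axis at world yaw (rad)
    x=np.array([np.cos(jaw),np.sin(jaw),0]); y=np.array([0,0,-1.])
    return R.from_matrix(np.column_stack([x,y,np.cross(x,y)]))
E
python3 - <<'E'
from h import *
from rig import bot
d=pickle.load(open("d0.pkl","rb"))
for n in d:
    for col,z in(("red",46),("blue",46),("yellow",130)):
        for b in blobs(d[n]["image"],col,2):
            print(n,col,b.mean(0),len(b),rect(plane(d[n],b,z)))
print("ink",plane(d["top"],[347,225],40))
print(down(0).as_matrix(), rot(bot.read_state()["tool_rot"]).as_matrix().round(2), bot.read_camera("wrist")["mount"].round(3))
E
```

```text
side red [286.46875      8.34027778] 288 (array([669.21008301, 788.80157471]), 438.56512451171875, 172.58221435546875, -18.251686096191406)
side red [24.16513761 28.00917431] 218 (array([-91.03857422, 965.61273193]), 436.742431640625, 163.7465057373047, -80.94561100006104)
side blue [130.05555556 105.68333333] 180 (array([193.66815186, 450.75234985]), 177.03213500976562, 24.935705184936523, 8.622550964355469)
side blue [106.28571429   2.62184874] 119 (array([ 115.25534821, 1032.66796875]), 149.3609619140625, 56.37569046020508, -18.251693725585938)
side yellow [280.67669173 112.66165414] 133 (array([503.25427246, 213.32078552]), 146.4460906982422, 57.60679244995117, -84.38054943084717)
top red [435.55263158 207.        ] 38 (array([ 513.95373535, -254.00009155]), 23.870704650878906, 19.748973846435547, -0.5060577392578125)
top blue [ 57.02666667 363.08666667] 150 (array([216.70640564, 489.87487793]), 132.99588012695312, 18.06005859375, 5.442504405975342)
top blue [385.86666667 166.43333333] 30 (array([ 596.33886719, -156.35980225]), 24.603046417236328, 18.060258865356445, 50.20039749145508)
top yellow [186.14473684 214.        ] 228 (array([501.90325928, 213.92019653]), 148.78738403320312, 58.4603271484375, -84.34138822555542)
ink [[479.8044164  -77.25848669  40.        ]]
[[ 1.  0.  0.]
 [ 0.  0.  1.]
 [ 0. -1.  0.]] [[ 0.34 -0.   -0.94]
 [ 0.94 -0.    0.34]
 [-0.   -1.    0.  ]] [[ 1.00000e+00  0.00000e+00  0.00000e+00 -7.90000e-02]
 [-0.00000e+00 -2.92000e-01  9.56000e-01 -1.23158e+02]
 [ 0.00000e+00 -9.56000e-01 -2.92000e-01  7.42510e+01]
 [ 0.00000e+00  0.00000e+00  0.00000e+00  1.00000e+00]]
```

```bash
python3 - <<'E'
from h import *
from rig import bot
print(bot.tip_reach)
for j in (0,np.pi/2,-np.pi/2,np.pi):
    q=bot.ik([512,-252,200],quat(down(j))); print(j,q)
    q2=bot.ik([502,213,250],quat(down(j+.1))); print(j,q2)
st=bot.read_state()
# hover keeping camera aligned: choose jaw orientation with least last-joint angle
best=min([j for j in np.linspace(-np.pi,np.pi,17) if bot.ik([500,-252,220],quat(down(j))) is not None],key=lambda j:abs(bot.ik([500,-252,220],quat(down(j)))[5]))
print(best)
bot.move_to([500,-252,220],quat(down(best)))
s=bot.read_state();c=bot.read_camera("wrist");cv2.imwrite("pics/w1.png",c["image"])
pickle.dump((s,c),open("w1.pkl","wb"))
for b in blobs(c["image"],"red",2,100): print(b.mean(0),rect(plane(c,b,46,(s["ee_pos"],s["tool_rot"]))))
print(s["clock"])
E
```

```text
19.0
0 [-5.21558891e-01  3.89871148e-01  1.52085919e+00 -4.44089210e-16
  1.23086231e+00 -5.21558891e-01]
0 [ 3.34112806e-01  2.89713178e-01  1.53481680e+00 -4.44089210e-16
  1.31706267e+00  2.34112806e-01]
1.5707963267948966 [-5.21558891e-01  3.89871148e-01  1.52085919e+00 -4.44089210e-16
  1.23086231e+00 -2.09235522e+00]
1.5707963267948966 [ 3.34112806e-01  2.89713178e-01  1.53481680e+00 -4.44089210e-16
  1.31706267e+00 -1.33668352e+00]
-1.5707963267948966 [-5.21558891e-01  3.89871148e-01  1.52085919e+00 -4.44089210e-16
  1.23086231e+00  1.04923744e+00]
-1.5707963267948966 [ 3.34112806e-01  2.89713178e-01  1.53481680e+00 -4.44089210e-16
  1.31706267e+00  1.80490913e+00]
3.141592653589793 None
3.141592653589793 None
-0.39269908169872414
[330.87179487 175.76923077] (array([ 514.19390869, -251.44036865]), 26.21782875061035, 22.311466217041016, 6.582254886627197)
3.0667
```

View pics/w1.png

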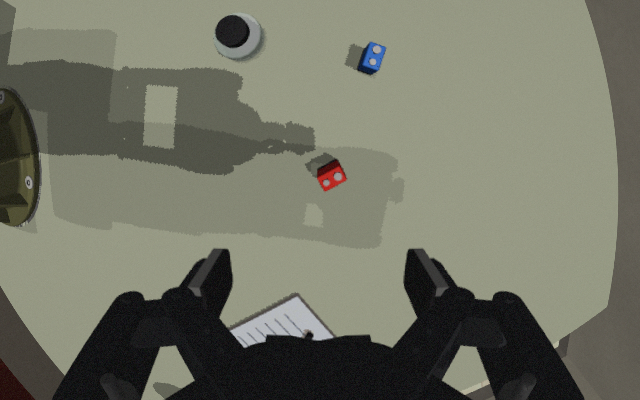

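The wrist view shows the red top near (331,178), with studs at (326,183) and (338,177). A darker side face sits above it and inflates the mask, so I'll isolate the bright top face and cross-check it against the studs.

```bash
python3 - <<'E'
from h import *
s,c=pickle.load(open("w1.pkl","rb")); P=(s["ee_pos"],s["tool_rot"]); im=c["image"]
m=mask(im,"red"); print(np.percentile(im[...,2][m>0],[5,20,40,60,80,95]))
for t in (120,140,160,180):
    mm=((m>0)&(im[...,2]>t)).astype(np.uint8)
    mm[:120]=0;mm[230:]=0
    mm=cv2.morphologyEx(mm,cv2.MORPH_CLOSE,np.ones((3,3)))
    cs=max(cv2.findContours(mm,0,cv2.CHAIN_APPROX_NONE)[0],key=cv2.contourArea)[:,0].astype(float)
    print(t,rect(plane(c,cs,46,P)))
g=im.astype(int)[160:200,305:355]; w=((g.min(2)>120)&(np.ptp(g,axis=2)<50)).astype(np.uint8)
n,l,st,ce=cv2.connectedComponentsWithStats(w)
for i in range(1,n):
    if 4<st[i,4]<200: print(st[i,4],ce[i]+[305,160],plane(c,ce[i]+[305,160],48.5,P))
cv2.imwrite("pics/w1c.png",cv2.resize(im[140:215,285:375],None,fx=6,fy=6,interpolation=0))
E
```

```text
[ 67.   73.  147.8 178.  184.  186. ]
120 (array([ 514.21252441, -254.3269043 ]), 25.593061447143555, 16.571849822998047, 6.585611343383789)
140 (array([ 514.14569092, -254.45022583]), 25.2542667388916, 16.268510818481445, 7.333045959472656)
160 (array([ 514.13995361, -254.47416687]), 24.30936622619629, 15.414079666137695, 7.217861652374268)
180 (array([ 514.20324707, -254.2986908 ]), 22.895511627197266, 14.127440452575684, 7.6525421142578125)
42 [337.33333333 176.        ] [[ 520.51416971 -253.47182698   48.5       ]]
25 [325.88 182.32] [[ 507.75724391 -255.12089947   48.5       ]]
```

View pics/w1c.png

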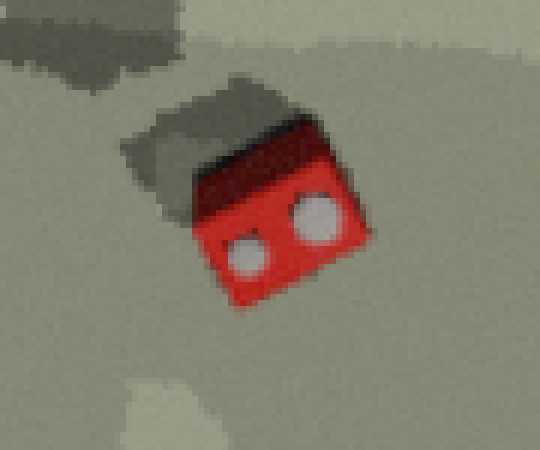

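Centre is (514.2, −254.4), yaw about 7°, and the top face and the studs agree. I'll grip across the 26 mm length: the 22 mm pads are wider than the 17 mm side, so in the box the fingers will hold the flap, not the battery.

```bash
python3 - <<'E'
from h import *
from rig import bot
q=quat(down(np.radians(7.2)))
bot.move_gripper(62)
bot.move_to([514.2,-254.4,110],q)
print(bot.servo_line([514.2,-254.4,34],speed=100,until_force=8))
bot.move_gripper(15,40); s=bot.read_state(); print(s["grip_width"],s["ee_pos"],s["clock"])
bot.servo_line([514.2,-254.4,250],speed=200)
print(bot.read_state()["grip_width"])
B=np.radians(5.65); C=np.array([502.3,213.8]); ex=np.array([np.cos(B),np.sin(B)])
p=C+ex*-8
bot.move_to([*p,250],quat(down(B+np.pi/2)))
s=bot.read_state();c=bot.read_camera("wrist");cv2.imwrite("pics/w2.png",c["image"])
cs=bot.read_camera("side");cv2.imwrite("pics/s2.png",cs["image"])
pickle.dump((s,c,cs),open("w2.pkl","wb"))
print(s["grip_width"],s["ee_pos"],s["ft_force"],s["clock"])
b=blobs(c["image"],"yellow",3,200)
for x in b: print(x.mean(0),rect(plane(c,x,130,(s["ee_pos"],s["tool_rot"]))))
cv2.imwrite("pics/m2.png",np.hstack([cv2.resize(c["image"],(400,250)),cv2.resize(cs["image"][30:230,160:480],(400,250))]))
E
```

```text
False
25.013724331062527 [ 514.45009883 -254.51995195   34.52036996] 5.3667
25.645258827416566
25.212650048624724 [494.70676531 212.2596163  249.93292679] [ 0.19668229 -0.07576699 -0.90026966] 8.3083
[319.97722567 203.52587992] (array([502.25448608, 214.81329346]), 147.62875366210938, 59.022003173828125, -84.19334363937378)
```

View pics/m2.png

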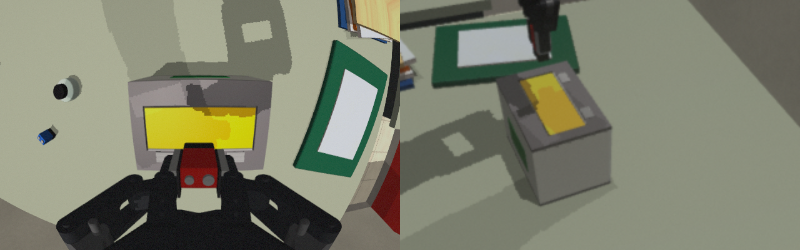

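The battery is held and the flap is still shut. The wrist view confirms the mouth at (502.3, 214.5), yaw 5.8°. Inserting now.

```bash
python3 - <<'E'
from h import *
from rig import bot
B=np.radians(5.75); C=np.array([502.3,214.3]); p=C-8*np.array([np.cos(B),np.sin(B)])
q=quat(down(B+np.pi/2))
bot.servo_line([*p,200],q,speed=150)
print(bot.servo_line([*p,88],speed=60,until_force=15))
bot.dwell(.3)
s=bot.read_state();c=bot.read_camera("wrist");cs=bot.read_camera("side")
print(s["grip_width"],s["ee_pos"],s["ft_force"],s["clock"])
cv2.imwrite("pics/m3.png",np.hstack([cv2.resize(c["image"],(400,300)),cv2.resize(cs["image"][60:210,210:410],(400,300))]))
E
```

```text
False
25.432385349545687 [494.36919924 213.5000519   88.04673843] [-1.38332196 -0.68230185 -0.08248673] 11.2083
```

View pics/m3.png

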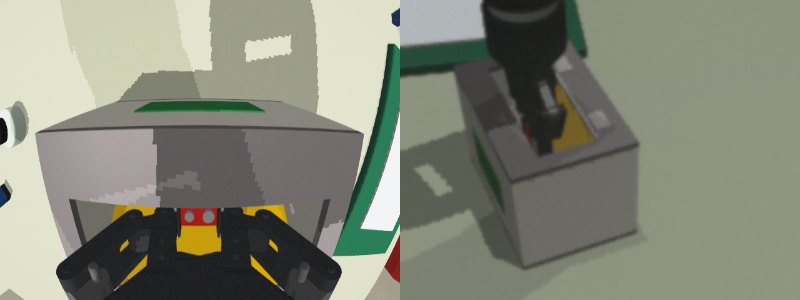

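The fingers are holding the flap down and the battery is in the mouth between the pads, top at (198,216) in the left half. Releasing with a modest opening, then withdrawing.

```bash
python3 - <<'E'
from h import *
from rig import bot
bot.move_gripper(42); bot.dwell(.5)
s=bot.read_state();c=bot.read_camera("wrist"); print(s["grip_width"],s["ft_force"])
p=s["ee_pos"]
im3=c["image"]
print("red px",(mask(im3,"red")[150:,200:440]>0).sum())
cv2.imwrite("pics/m4.png",cv2.resize(im3[220:,160:480],None,fx=2,fy=2))
print(s["clock"])
E
```

```text
42.45116728071704 [-1.61607964  0.75233126  0.46510113]
red px 0
12.1167
```

View pics/m4.png

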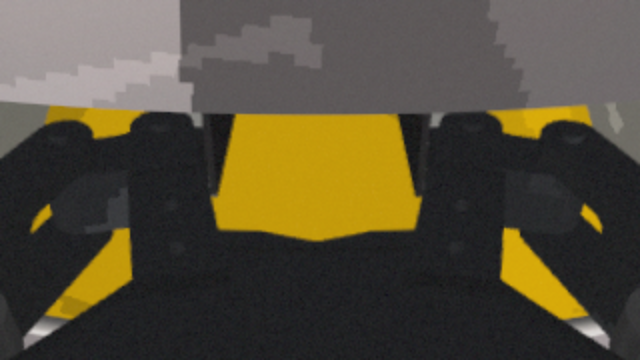

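The battery has gone from between the fingers (no red left in view, only the yellow flap between the pads at about (318,170)). Withdrawing.

```bash
python3 - <<'E'
from h import *
from rig import bot
p=bot.read_state()["ee_pos"]
print(bot.servo_line([p[0],p[1],280],speed=120,until_force=25))
bot.dwell(.5)
# step aside so the cameras see the mouth
bot.move_to([430,-20,300],quat(down(np.pi/2)))
bot.dwell(.5)
d=pickle.load(open("d0.pkl","rb"))
t=bot.read_camera("top");s=bot.read_camera("side")
for n,c in(("top",t),("side",s)):
    b=blobs(c["image"],"yellow")[0]; print(n,"yellow",rect(plane(c,b,130)), "flap-region depth", [np.median(x["depth"][mask(d[n]["image"],"yellow")>0]) for x in(d[n],c)])
for b in blobs(t["image"],"blue",2): print("blue",b.mean(0))
print("red",[b.mean(0) for b in blobs(t["image"],"red",3)],bot.read_state()["ft_force"],bot.read_state()["clock"])
cv2.imwrite("pics/m5.png",np.hstack([t["image"][100:300,100:500],s["image"][50:250,200:400],s["image"][200:400,280:480]]))
E
```

```text
False
top yellow (array([501.7989502 , 214.04638672]), 149.04931640625, 58.63574981689453, -84.3174500465393) flap-region depth [np.float32(678.06067), np.float32(678.08673)]
side yellow (array([503.53948975, 213.34980774]), 146.4442138671875, 57.03345489501953, -84.38054943084717) flap-region depth [np.float32(782.5923), np.float32(754.1921)]
blue [ 57.13907285 362.86754967]
blue [385.86666667 166.53333333]
red [] [-0.55842881  0.60949012  0.2679454 ] 15.975
```

View pics/m5.png

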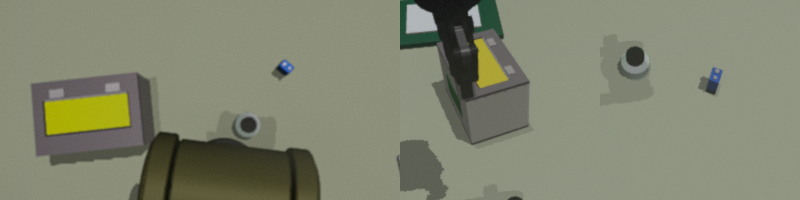

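The flap is level, with the top-camera depth unchanged (678.1 mm before and after). The ink is still at about (347,225), the blue battery at (386,167), and no red shows on the desk.

```bash
python3 -c "
from rig import bot
print(bot.finish_job(), bot.read_state()['clock'])"
```

```text
the job is handed in; nothing more can be done
the job is handed in; nothing more can be done
```

I put the red battery in the collection box and handed the job in at about 16 s on the robot's clock, well under the 42 s limit. No verdict is reported.

**What I did:** I gripped the battery across its 26 mm length, lifted it over the lid and pushed the flap down with it until the grasp point was 42 mm below the lid. I then opened the fingers to 42 mm so it dropped, and withdrew straight up.

**Last checks:**
- **Flap:** it is shut. The top camera's depth over it reads 678.1 mm, the same as before, and its outline is unchanged.
- **Red battery:** it is gone from the fingers and nothing red shows in the top view. I could not see it inside the closed box, so its resting place there is inferred.
- **Blue battery and ink bottle:** the blue battery's outline moved by about 0.1 pixel. I judged the ink bottle unmoved by eye.
- **Robot:** the force reading was under 1 N, and the arm was clear of everything.

**Disagreement:** the side camera's median depth over the flap area changed from 783 to 754 mm, because the parked gripper blocked part of that view. Its outline of the flap still matches.

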